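# Swing the tile board to the red glaze jar

## Robot

A 6-joint arm with a two-finger parallel gripper is mounted at the origin on the work surface; the furniture and walls round the work are solid. World frame = base frame: x ahead of the robot, y to its left, z up, the work surface at z = 0. Lengths are in mm, angles in degrees, forces in N, time in s.
With the tool pointing down it reaches from about 325 to 850 mm from the base axis. Payload 4.4 kg.
Tool frame: the origin (TCP) lies midway between the tips of the shut fingers; the grasp point (between the pads) lies 19 mm behind it (ctrl.grip_point_offset is the distance from the TCP to the grasp point, in mm); z points along the fingers, y is the line along which they close (so a half turn about z gives the same grasp; the last joint's range is limited). The gripper opens to 94 mm and grips with 3 to 60 N. Pads are 16 mm wide; open, the fingers measure 119 mm over their backs; the gripper's body (75 mm by 177 mm) begins 78 mm behind the grasp point.
Start: joints at [68.554, 11.837, 88.321, -0, 79.842, -8.623], TCP at [127.623, 560.66, 205.447] pointing down, gripper open.
Joint ranges: [-156.59, 156.59], [-49.26, 127.26], [12.9, 141.05], [-63.56, 243.56], [4.71, 150.69], [-161.64, 161.64]. Speed limits (degrees/s): [159.86, 159.86, 180, 180, 180, 180].

## Interface

Orientations are given as a 3x3 rotation matrix whose columns are the frame's x, y, z axes.
In Python, from cell import ctrl gives the robot as it stands.
- The arm moves only by the tool drive_tool, never from a script. Its argument "deltas" is one flat list of numbers, 4 for each row, row after row: the shift along the tool's x, y, z normalised to -1 to 1, where 1 is 0.25 m, then the turn about the tool's z normalised to -1 to 1, where 1 is 45 degrees. In form: [dx, dy, dz, twist, dx, dy, dz, twist, ...]. A call has 1 to 12 rows; each row is the pose to reach, as a shift and turn from the pose commanded when the call began, along the tool's axes at that moment; what a row does not reach only later rows make up. A row lasts 1/8 s, in which the tool goes at most 62.5 mm and 10.7 degrees, less where a joint would pass 70% of its speed; a pose out of reach is approached as far as the arm can. A call with a number of a shift or a turn outside -1 to 1 is refused whole. A call with a gripper value outside its range is refused whole. "hand" is the finger opening in mm, from 0 to 94, set as the call begins (left out, the last holds). The fingers move at their own pace and stop on an object; the grip force is fixed at half the most. Time passes only in rows, so rows that repeat a pose let the fingers close. It gives the time, the measured TCP pose, the force, the opening and the grip force at its end, in the units of the state.
- ctrl.observe(): the state, without advancing time (a new reading comes with each control period).
- ctrl.read_camera(name): name is "side" or "top"; returns the picture (400x640x3 uint8, red, green, blue); there is no depth.
- ctrl.get_calibration(name): a dict with "fx", "fy", "cx", "cy" (pixels), "world_to_cam" (4x4, takes a point from world to camera coordinates). Camera axes: x right, y down, z forward; pixel columns grow to the right and rows downward; lengths in mm; the calibration is good to about 2 mm. A picture is of the moment at which its call begins. get_calibration takes no time and is no camera call.
- ctrl.finish_job(): hands the job in; it is judged then, once.
The state is a dict: "t": time; "joint_pos": joint angles; "qvel": joint speeds; "joint_efforts": joint torques, N m; "eef_pos": TCP position; "tcp_rot": TCP orientation; "ft_force": force on the tool from outside, world axes, zero at the start; "moment": the same for the moment, N m; "width": finger opening in mm; "grasp_force": force on a finger pad.
Only numpy, scipy, OpenCV 4.12 (cv2) and the standard library are available. Lean on these libraries where they do the work, as an engineer would, in place of code of your own. Each camera call takes 0.05 s, during which the arm holds its last target. There are 200 camera calls.

## Task

The wooden board that carries the test tile swivels on a steel pin at its other end. Push it near a free corner so that it swings round and its free end points straight at the red glaze jar, ready for glazing, and leave it there. Leave all three jars standing where they are.

Things in the scene. Friction and masses are not known exactly. Their poses are not given: they have to be found in the camera images.
- board_end (a point): Middle of the free end of the pale wooden tile board, 178x80x22 mm, level, underside 16 mm and top 38 mm above the bench, white tile fixed on top (to 45 mm). x points out along the board, y to its left. It turns on a fixed vertical pin on its centre line 145 mm behind this point (head to 52 mm, flange radius 33 mm below). Stiff: about 2.7 N at 110 mm from the pin turns it; it stays where left, no stops.
- red_jar_mid (a point): The red jar with a red lid, 50 mm across, 66 mm tall, loose (160 g); its centre, half-way up. The board is to point at it. The three jars stand upright in a fan round the pin, about 210 mm from it and 58 degrees apart, in any order, clear of the swing of the board; the board starts between two of them.
- blue_jar_mid (a point): The blue jar with a black lid, 56 mm across, 75 mm tall, loose; its centre, half-way up. A bystander.
- tan_jar_mid (a point): The tan jar with a white lid, 50 mm across, 62 mm tall, loose; its centre, half-way up. A bystander.
Mind the look-alikes: they are no part of the job. There is more than one size of the part that bears blue_jar_mid; the job needs the larger. Leave any orange look-alike of the part that bears tan_jar_mid alone.

How it is judged (in metres and radians):
At the end, for the whole second after the job is handed in: The board's centre line, drawn out beyond its free end, passes within 37 mm of the red jar's centre (about 10 degrees) and stays so; all three jars stand upright within 15 mm of where they stood (y of red_jar_mid in the frame of board_end between -0.037 and 0.037 m and x of red_jar_mid in the frame of board_end above 0.02 m and angle between each of red_jar_mid, blue_jar_mid, tan_jar_mid's own z axis and vertical below 0.15 rad and distance of each of red_jar_mid, blue_jar_mid, tan_jar_mid from where it was at the start of the episode below 0.015 m); the robot touches nothing.
It fails at once if a jar is shifted more than 15 mm or tipped (distance of any of red_jar_mid, blue_jar_mid, tan_jar_mid from where it was at the start of the episode above 0.015 m or angle between any of red_jar_mid, blue_jar_mid, tan_jar_mid's own z axis and vertical above 0.3 rad).
It also fails if it takes over 35 s, if anything falls off the work surface, if the arm or the gripper's body presses on something with over 40 N, if the wrist force passes 120 N, or if a joint passes its speed limit or range.

## Working session

There is one attempt and no reset: what is moved stays moved. The work goes in short steps, Python scripts to look and compute and a tool call to move; the robot and the scene stay as the last step left them, time stands still between calls to the robot, and variables do not carry over. Pictures are saved under pics/ and viewed, at most 10 in all, crops included, and the job is handed in when it is done.

Besides the shell and the picture viewer there is one more tool, called after "Call:" in YAML: its name, and indented under it one key for each argument. drive_tool: Moves the arm, as the interface text tells. Scaled input: -1 to 1 covers 0.25 m each way for a shift and 45 degrees each way for a turn. Its arguments: {"type":"object","properties":{"deltas":{"type":"array"},"hand":{"type":"number"}},"required":["deltas"]}

```bash
mkdir -p pics
python3 - <<'E'
from cell import ctrl
import cv2
for n in("top","side"):
    im=ctrl.read_camera(n); cv2.imwrite(f"pics/{n}0.png",im[:,:,::-1]); c=ctrl.get_calibration(n); print(n,c)
o=ctrl.observe();print(o["eef_pos"],o["tcp_rot"],o["t"])
E
```

```text
top {'fx': 482.5063655518893, 'fy': 482.5063655518893, 'cx': 323.13437443328843, 'cy': 198.1441986502476, 'world_to_cam': array([[-2.36360414e-02, -9.99717977e-01, -2.30322419e-03,
         2.54651740e+02],
       [-9.84767692e-01,  2.36794306e-02, -1.72255269e-01,
         4.07521177e+02],
       [ 1.72261228e-01, -1.80329191e-03, -9.85049652e-01,
         8.96506270e+02],
       [ 0.00000000e+00,  0.00000000e+00,  0.00000000e+00,
         1.00000000e+00]])}
side {'fx': 499.0192931188929, 'fy': 499.0192931188929, 'cx': 319.7319169217442, 'cy': 189.6303604606797, 'world_to_cam': array([[-9.23438302e-01,  3.83585028e-01, -1.11457759e-02,
         2.48452084e+02],
       [ 3.40444139e-01,  8.05486928e-01, -4.85065560e-01,
        -2.81869249e+02],
       [-1.77086109e-01, -4.51722631e-01, -8.74406756e-01,
         1.27305722e+03],
       [ 0.00000000e+00,  0.00000000e+00,  0.00000000e+00,
         1.00000000e+00]])}
[127.37658256 559.98394379 204.4235488 ] [[-9.75057321e-01  2.21952026e-01 -7.19927259e-04]
 [ 2.21953016e-01  9.75055514e-01 -1.89805677e-03]
 [ 2.80691497e-04 -2.01050418e-03 -9.99997940e-01]] 0.1
```

View pics/top0.png

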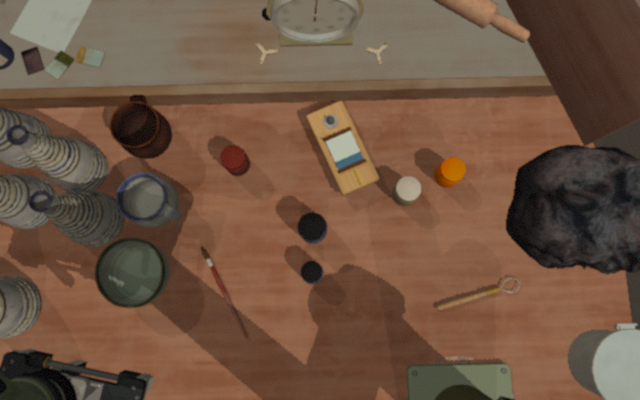

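View pics/side0.png

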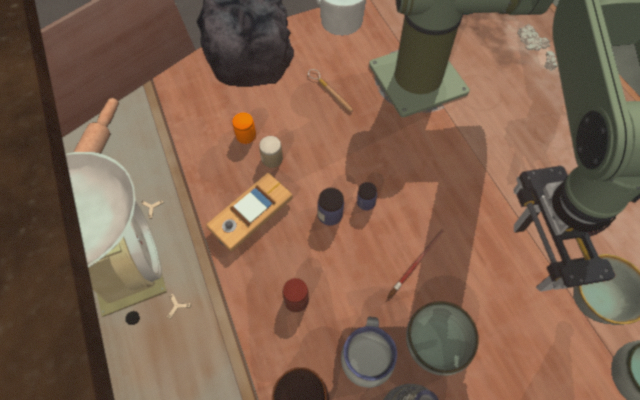

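Top view: pin (330,121), board free end about (362,186), red lid (235,159), large blue lid (312,227), tan lid (407,190). The small blue and orange jars are the look-alikes. The side view agrees.

```bash
cat > h.py <<'E'
import numpy as np
from cell import ctrl
def ray(n,u,v,z):
    c=ctrl.get_calibration(n);T=c["world_to_cam"];R=T[:3,:3];o=-R.T@T[:3,3]
    d=R.T@np.array([(u-c["cx"])/c["fx"],(v-c["cy"])/c["fy"],1]);return (o+d*(z-o[2])/d[2])[:2]
def todelta(p,ref=None):
    o=ctrl.observe();R=np.array(o["tcp_rot"]);return R.T@(np.array(p)-o["eef_pos"])/250
E
python3 - <<'E'
from h import *
np.set_printoptions(precision=1,suppress=True)
T=dict(pin=(330,121,52),c1=(308,113,38),c2=(341,102,38),c3=(379,179,38),c4=(345,192,38),red=(235,158,66),blue=(312,226,75),tan=(407,188,62),small=(312,270,60),orange=(452,170,60),ledge=(330,95,0))
S=dict(pin=(229,227,52),red=(296,290,66),blue=(331,198,75),tan=(270,145,62))
P={}
for k,v in T.items(): P[k]=ray("top",*v); print(k,P[k], ray("side",*S[k]) if k in S else "")
for k in("red","blue","tan","small"):
    d=P[k]-P["pin"];print(k,np.hypot(*d),np.degrees(np.arctan2(d[1],d[0])))
e=(P["c3"]+P["c4"])/2-(P["c1"]+P["c2"])/2;print("board",np.degrees(np.arctan2(e[1],e[0])), (P["c3"]+P["c4"])/2)
E
```

```text
pin [563.1 227.9] [567.5 236.3]
c1 [585.6 270.9] 
c2 [607.  204.6] 
c3 [448.2 135.6] 
c4 [424.1 202.4] 
red [489.5 410.2] [490.  417.3]
blue [355.3 266.5] [353.9 266.8]
tan [424.5  86.6] [423.2  85.7]
small [276.  268.5] 
orange [457.6  -1. ] 
ledge [637.6 225.3] 
red 196.63185804770876 112.00433730319784
blue 211.36367956975567 169.4619542821797
tan 197.95956441706127 -134.46750297190906
small 289.95161840133113 171.95259671701456
board -156.77313017567587 [436.1 169. ]
```

Call:
drive_tool:
  deltas: [-0.15,-0.11,0,0,-0.35,-0.26,0,0,-0.55,-0.41,0,0,-0.75,-0.56,0,0,-0.92,-0.69,0,0]
  hand: 0

```text
t: 0.72
eef_pos: [314.4, 339.4, 205.1]
tcp_rot: [[-0.975, 0.222, -0.0], [0.222, 0.975, -0.0], [0.0, -0.0, -1.0]]
ft_force: [0.8, 0.8, -0.6]
width: 47.4
grasp_force: 0.0
```

Call:
drive_tool:
  deltas: [-0.2,-0.15,0,0,-0.4,-0.3,0,0,-0.6,-0.45,0,0,-0.8,-0.6,0,0,-0.92,-0.69,0,0,-0.92,-0.69,0,0,-0.92,-0.69,0,0]

```text
t: 1.6
eef_pos: [498.7, 122.6, 204.9]
tcp_rot: [[-0.975, 0.222, -0.002], [0.222, 0.975, 0.0], [0.002, 0.0, -1.0]]
ft_force: [-0.7, 0.7, 0.3]
width: 0.1
grasp_force: 0.0
```

Run:
```python
from h import *
import cv2
np.set_printoptions(precision=3,suppress=True)
o=ctrl.observe();print(o["t"],o["eef_pos"],o["width"],o["tcp_rot"])
cv2.imwrite("pics/top1.png",ctrl.read_camera("top")[:,:,::-1])
pin=np.array([563,230])
R=np.array(o["tcp_rot"]);p=o["eef_pos"]
f=lambda b,l:pin+110*np.array([np.cos(b),np.sin(b)])+l*np.array([-np.sin(b),np.cos(b)])
q=f(np.radians(204),72);print("start",q,todelta([*q,24]))
for b in range(205,105,-8):
    x=f(np.radians(b),54);print(b,x,(R.T@np.array([*(x-q),0]))/250)
```

```text
1.6 [498.708 122.605 204.87 ] 0.13419917470635756 [[-0.975  0.222 -0.002]
 [ 0.222  0.975  0.   ]
 [ 0.002  0.    -1.   ]]
start [491.795 119.484] [ 0.022 -0.02   0.724]
205 [486.128 134.571] [0.036 0.054 0.   ]
197 [473.595 146.199] [0.095 0.088 0.   ]
189 [462.802 159.457] [0.149 0.13  0.   ]
181 [453.959 174.088] [0.196 0.179 0.   ]
173 [447.239 189.808] [0.236 0.235 0.   ]
165 [442.772 206.31 ] [0.268 0.295 0.   ]
157 [440.645 223.273] [0.292 0.359 0.001]
149 [440.9   240.367] [0.306 0.426 0.001]
141 [443.531 257.259] [0.311 0.494 0.001]
133 [448.487 273.621] [0.306 0.563 0.001]
125 [455.672 289.134] [0.292 0.63  0.001]
117 [464.947 303.495] [0.268 0.694 0.001]
109 [476.129 316.426] [0.236 0.754 0.   ]
```

View pics/top1.png

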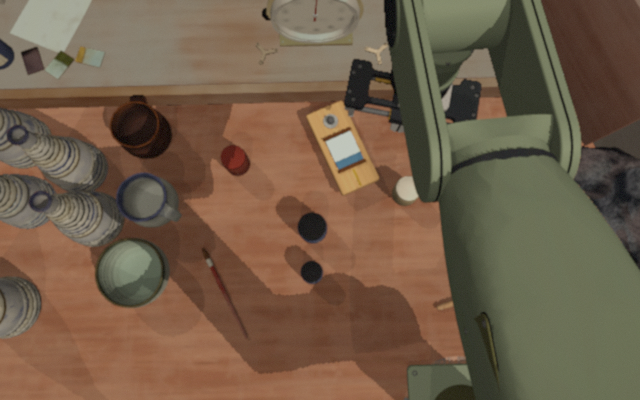

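Call:
drive_tool:
  deltas: [0.01,-0.01,0.15,0,0.02,-0.02,0.35,0,0.02,-0.02,0.52,0,0.02,-0.02,0.64,0,0.02,-0.02,0.7,0,0.02,-0.02,0.724,0,0.02,-0.02,0.724,0,0.02,-0.02,0.724,0]

```text
t: 2.65
eef_pos: [494.8, 118.6, 25.7]
tcp_rot: [[-0.975, 0.222, 0.003], [0.222, 0.975, 0.0], [-0.002, 0.001, -1.0]]
ft_force: [-0.4, 0.3, -0.1]
width: 0.1
grasp_force: 0.0
```

Call:
drive_tool:
  deltas: [0.018,0.025,0,0,0.036,0.054,0,0,0.065,0.07,0,0,0.095,0.088,0,0,0.121,0.108,0,0,0.149,0.13,0,0,0.173,0.154,0,0,0.196,0.179,0,0,0.217,0.206,0,0,0.236,0.235,0,0,0.253,0.265,0,0,0.268,0.295,0,0]

```text
t: 4.15
eef_pos: [444.2, 205.6, 24.3]
tcp_rot: [[-0.975, 0.222, -0.001], [0.222, 0.975, -0.0], [0.001, -0.0, -1.0]]
ft_force: [1.9, -3.5, -0.1]
width: 0.5
grasp_force: 1.2
```

Run:
```python
from h import *
import cv2
o=ctrl.observe();print(o["t"],o["eef_pos"],o["ft_force"])
a=ctrl.read_camera("top")[:,:,::-1];b=ctrl.read_camera("side")[:,:,::-1]
import numpy as np
cv2.imwrite("pics/m2.png",np.hstack([a[50:350,150:550],b[50:350,150:550]]))
```

```text
4.15 [444.17508212 205.60609653  24.28400049] [ 1.91078155 -3.4954459  -0.11425424]
```

View pics/m2.png

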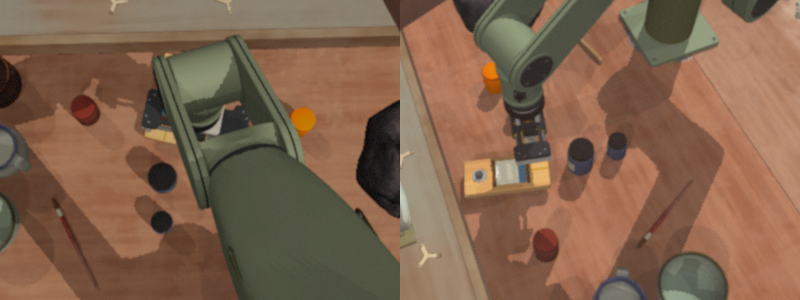

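The push works: in the side view the board has swung past the blue jar (580,155), and no jar has moved. I'll continue the arc.

Call:
drive_tool:
  deltas: [0.013,0.032,0,0,0.024,0.064,0,0,0.032,0.097,0,0,0.038,0.131,0,0,0.042,0.165,0,0,0.043,0.199,0,0,0.042,0.233,0,0,0.038,0.268,0,0,0.032,0.302,0,0,0.024,0.335,0,0,0.013,0.367,0,0,0.013,0.367,0,0]

```text
t: 5.75
eef_pos: [462.3, 296.5, 24.5]
tcp_rot: [[-0.975, 0.222, 0.001], [0.222, 0.975, 0.001], [-0.0, 0.002, -1.0]]
ft_force: [-0.3, 0.2, -0.7]
width: 0.4
grasp_force: 0.1
```

Run:
```python
from h import *
import cv2
o=ctrl.observe();print(o["t"],o["eef_pos"],o["ft_force"])
a=ctrl.read_camera("top")[:,:,::-1];b=ctrl.read_camera("side")[:,:,::-1]
cv2.imwrite("pics/top3.png",a);cv2.imwrite("pics/side3.png",b)
cv2.imwrite("pics/m3.png",cv2.resize(b[150:350,150:410],None,fx=3,fy=3))
```

```text
5.75 [462.34482833 296.48536508  24.49916299] [-0.33818588  0.19343765 -0.69640616]
```

View pics/m3.png

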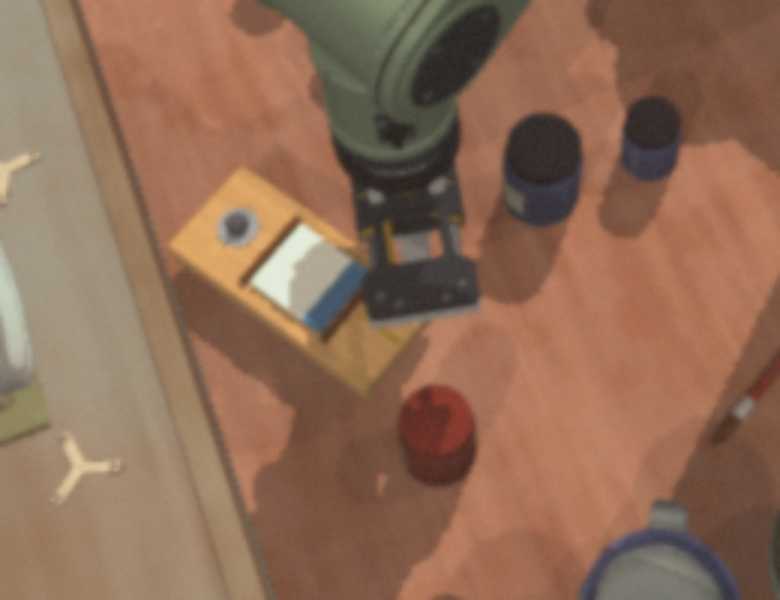

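The board (crop corners (367,395), (428,322), (240,168), (172,245)) now points nearly at the red jar (lid at 437,415).

Run:
```python
from h import *
f=lambda u,v,z:ray("side",150+u/3,150+v/3,z)
c=[f(367,395,38),f(428,322,38),f(240,168,38),f(172,245,38)]
e=(c[0]+c[1])/2;b=(c[2]+c[3])/2;d=(e-b)/np.linalg.norm(e-b)
for red in (f(437,415,66),):
    r=red-e;print("angle",np.degrees(np.arctan2(d[1],d[0])),"red x,y",r@d,d[0]*r[1]-d[1]*r[0],red,e,f(237,228,52))
    p=red-f(237,228,45);print(np.degrees(np.arctan2(p[1],p[0])))
```

```text
angle 118.31420859598344 red x,y 52.33143163211967 -19.17560986151896 [489.42219161 414.05178107] [497.36189668 358.88617735] [566.79320734 234.11628454]
112.8937355722591
```

Call:
drive_tool:
  deltas: [-0.006,0.016,0,0,-0.013,0.032,0,0,-0.021,0.047,0,0,-0.021,0.047,0,0,0.02,0.018,0,0,0.061,-0.01,0,0,0.061,-0.01,0,0,0.061,-0.01,-0.2,0,0.061,-0.01,-0.4,0,0.061,-0.01,-0.6,0,0.061,-0.01,-0.7,0]

```text
t: 7.22
eef_pos: [448.2, 297.2, 203.5]
tcp_rot: [[-0.975, 0.222, 0.006], [0.222, 0.975, 0.003], [-0.005, 0.004, -1.0]]
ft_force: [0.1, 0.1, 0.3]
width: 0.8
grasp_force: 0.0
```

Call:
drive_tool:
  deltas: [0.2,0,0,0,0.4,0,0,0,0.4,0,0,0]

```text
t: 7.6
eef_pos: [346.3, 319.0, 199.5]
tcp_rot: [[-0.976, 0.219, -0.0], [0.219, 0.976, 0.001], [0.0, 0.0, -1.0]]
ft_force: [0.0, 0.2, -1.1]
width: 0.6
grasp_force: 0.0
```

Run:
```python
from h import *
import cv2
o=ctrl.observe();print(o["t"],o["eef_pos"],o["ft_force"])
b=ctrl.read_camera("side")[:,:,::-1]
cv2.imwrite("pics/m4.png",cv2.resize(b[150:350,150:410],None,fx=3,fy=3))
```

```text
7.6 [346.28377468 318.99664236 199.507808  ] [ 0.01946212  0.19825102 -1.09988044]
```

View pics/m4.png

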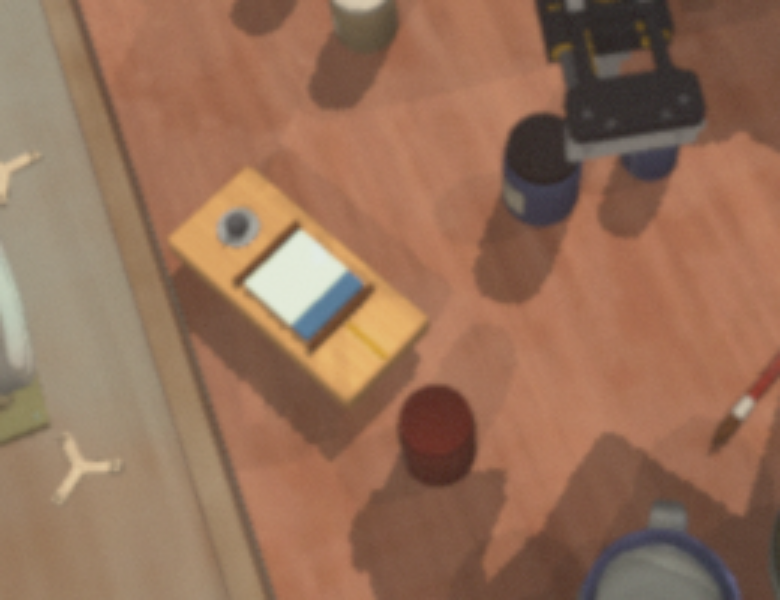

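The board's corners are now at (351,405), (428,322), (248,167) and (170,242). The jars haven't moved, and the gripper is clear of everything.

Run:
```python
from h import *
f=lambda u,v,z:ray("side",150+u/3,150+v/3,z)
c=[f(351,405,38),f(428,322,38),f(248,167,38),f(170,242,38)]
e=(c[0]+c[1])/2;b=(c[2]+c[3])/2;d=(e-b)/np.linalg.norm(e-b)
r=f(437,415,66)-e;y=d[0]*r[1]-d[1]*r[0];print(r@d,y)
if abs(y)<22: print(ctrl.finish_job())
```

```text
54.703761717685325 -10.826817795595614
the job is handed in; nothing more can be done
None
```

The board now points at the red jar: by the side camera its centre line passes about 11 mm from the jar's centre (limit 37 mm). The jars showed no visible movement, the arm was clear, and the job was handed in at about 7.6 s. No verdict came back.

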